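Clip the drive hub onto a vegetable cutter

TASK

Press the vegetable cutter's round drive hub all the way down on its shaft so that the groove above it comes free, then take the spring clip by its tab and push it sideways into that groove until it snaps fully home, and let go. Press gently, without forcing hub or clip, and do not knock over the mug.

Things in the scene. Friction and masses are not known exactly. Their poses are not given: they have to be found in the camera images.
- cutter: Vegetable cutter base, bolted down: white box 200 x 260 x 100 mm with a round 124 mm aluminium collar on top (its top 120 mm above the table) and an upright 28 mm steel shaft in the middle. Origin on the shaft's axis at table height, z up. The shaft's groove is 20 mm thick and 9 mm high; above it the 28 mm shaft end stands another 16 mm. Free all round: the clip can come from any side.
- shaft_axis (a point): Point on the shaft's axis, fixed to the housing, 155 mm above the table: the middle setting of the groove's lower edge. The shaft's height is set by a spacer inside: shaft, groove and hub really stand up to 15 mm higher or lower, which is not measured and must be felt. When the hub is home on its stop, its flat top face is level with the groove's lower edge, so the clip slides in along that face.
- hub (a joint): Travel of the hub down its shaft, m: 0 top, 0.012 home on its stop. An aluminium disc round the shaft, 90 mm wide, 14 mm thick, flat on top; starts 8 to 12 mm too high and covers the groove. It slides stiffly (6 N downward), stays where left, may be pressed off-centre. Stay below 20 N on hub and clip; 40 N is too much.
- clip_tab (a point): Centre of the spring clip's upright grip tab, a black block 14 mm (x) x 16 mm (y) x 36 mm high; 24 mm above the clip's underside. The clip is a flat dark-steel fork 6 mm thick, 48 mm long, 32 mm wide, lying on the table, the tab standing at its closed end. x points from the tab to the open mouth (the way it is pushed on), z up. Beside the tab (y) the table is bare.
- clip_ring (a point): Centre of the clip's round seat between its jaws, 32 mm ahead of the tab's centre in x and 21 mm below it (3 mm above the underside); axes as the tab's. Seated, it lies on the shaft's axis and the clip's back touches the groove. The jaws' round 6 mm noses, 15 mm apart, lie 7 mm ahead of it. The 28 mm parts of the shaft do not fit into the mouth.
- jaw_a (a joint): Outward give of one of the clip's two jaws, 0 to 0.004 m, against 7 N/mm. Pushing on: the noses meet the groove's bottom about 14 mm before home, the push rises to about 8 N (more if the clip tips or rubs), fades as the noses pass the shaft's middle 7 mm before home, the clip snaps on, and the push rises steeply as its back meets the shaft.
- mug: White mug, 76 mm thick, 90 mm high, standing at the near left of the table; origin under its centre, z up.
Mind the look-alikes: they are no part of the job. Of the things like the part that bears clip_tab, leave any that is purple; of the rest the smaller one is meant. Leave any orange look-alike of the mug alone.

How it is judged:
On the way, in this order (a step that is already met when the one before it is completed fails the run):
1. the hub is pressed fully home (value of joint hub above 0.0105 m), for 0.2 s.
2. the clip is seated in the groove (horizontal distance between clip_ring and shaft_axis below 0.002 m and z of clip_ring in the frame of shaft_axis between -0.016 and 0.024 m and angle between clip_ring's own z axis and vertical below 0.2 rad), for 0.2 s.
At the end, for the whole second after the job is handed in: The hub is home (within 1.5 mm of its stop) and the clip sits in the groove, its seat's centre within 2 mm of the shaft's axis at a height within the groove's range (16 mm below to 24 mm above the listed shaft point), level to 0.2 rad, released; the mug is upright (0.3 rad) (all of step 2 and value of joint hub above 0.0105 m and angle between mug's own z axis and vertical below 0.3 rad); the robot touches nothing.
It fails at once if the clip is forced: more than 40 N between clip and cutter (contact force between clip and cutter above 40 N).
It fails at once if the hub or shaft is forced: more than 40 N from the robot on the cutter (contact force between any of the arm, the fingers and cutter above 40 N).
It fails at once if the mug is knocked over (angle between mug's own z axis and vertical above 0.6 rad).
It also fails if it takes over 58 s, if anything falls off the work surface, if the arm or the gripper's body presses on something with over 40 N, if the wrist force passes 120 N, or if a joint passes its speed limit or range.

ROBOT

A 6-joint arm with a two-finger parallel gripper is mounted at the origin on the work surface. World frame = base frame: x ahead of the robot, y to its left, z up, the work surface at z = 0. Lengths are in m, angles in rad, forces in N, time in s.
With the tool pointing down it reaches from about 0.275 to 0.875 m from the base axis. Payload 12.5 kg.
Tool frame: the origin (TCP) lies on the centre line of the jaws, within the pads' length; the fingertips stand r.finger_overhang ahead of it and the grasp point (between the pads) lies 3 mm ahead of it (r.finger_overhang is the distance from the TCP to the fingertips, in m); z points along the fingers, y is the line along which they close (so a half turn about z gives the same grasp; the last joint's range is limited). The gripper opens to 85 mm and grips with 20 to 120 N. Pads are 22 mm wide; open, the fingers measure 114 mm over their backs; the gripper's body (76 mm by 85 mm) begins 54 mm behind the grasp point. The pads swing forward as they close: fully open they stand 13 mm farther back than shut.
Start: joints at [-1.254, 0.351, 1.652, -0, 1.139, -0.085], TCP at [0.215, -0.506, 0.253] pointing down, gripper open.
Joint ranges: [-2.75, 2.75], [-0.79, 2.1], [0.01, 2.65], [-1.57, 4.71], [0.07, 3.14], [-2.87, 2.87]. Speed limits (rad/s): [2.22, 2.22, 2.79, 3.14, 3.14, 3.14].

INTERFACE

Orientations are given as a unit quaternion [x, y, z, w].
In Python, from cell import r, optics gives the robot as it stands. The module is installed in compiled form; this text tells all that it offers. Calls block until the motion is done:
- r.move_to(position, orientation): joint-space move of the TCP to a pose.
- r.move_linear(position, rot=None, vel=0.15): straight line of the TCP; rot=None keeps the orientation; vel is the mean speed in m/s.
- r.set_joints(angles): joint-space move.
- r.set_gripper(opening, squeeze=None): opening from 0.0 (shut) to 1.0 (fully open); squeeze is the grip in N (None keeps the last); returns when the fingers have stopped.
- r.sleep(seconds).
- r.inverse_kinematics(position, orientation): joint angles nearest the present ones, or None.
- optics.get_image(name): name is "side" or "top" or "wrist"; returns a dict with "pixels" (420x560x3 uint8, red, green, blue), "depth" (420x560 float32, m along the optical axis (not along the pixel's ray), 0 where there is no reading), "fx", "fy", "cx", "cy" (pixels), "camera_from_world" (4x4, takes a point from world to camera coordinates); the wrist camera has in their place "mount" (4x4, takes a point from camera to tool coordinates, whose origin is the TCP and whose axes are the flange's). Camera axes: x right, y down, z forward; pixel columns grow to the right and rows downward; lengths in m; the calibration is good to about 2 mm. A picture is of the moment at which its call begins: read the wrist's pose just before it.
A pose or a line that the arm cannot do raises r.PlanningError and nothing moves.
- r.hand_in(): hands the job in; it is judged then, once.
Readings, each from a call of its own:
- r.current_t(): time.
- r.current_q(): joint angles.
- r.current_qvel(): joint speeds.
- r.current_effort(): joint torques, N m.
- r.current_tool_pos(): TCP position.
- r.current_ee_rot(): TCP orientation.
- r.current_contact_force(): force on the tool from outside, world axes, zero at the start.
- r.current_torque(): the same for the moment, N m.
- r.current_opening(): opening from 0.0 (shut) to 1.0 (fully open).
- r.current_finger_force(): force on a finger pad.
Only numpy, scipy, OpenCV 4.12 (cv2) and the standard library are available. Lean on these libraries where they do the work, as an engineer would, in place of code of your own. Each camera call takes 0.05 s, during which the arm holds its last target. There are 200 camera calls.

## Working session

There is one attempt and no reset: what is moved stays moved. The work goes in short steps, each a Python script; the robot and the scene stay as the last script left them, time stands still between calls to the robot, and variables do not carry over. Pictures are saved under pics/ and viewed, at most 10 in all, crops included, and the job is handed in when it is done.

```bash
mkdir -p pics; cat > h.py <<'E'
import numpy as np, cv2
from cell import r, optics
from scipy.spatial.transform import Rotation as R
def grab(n):
    if n=="wrist":
        p=np.array(r.current_tool_pos());q=r.current_ee_rot()
    im=optics.get_image(n)
    if n=="wrist":
        T=np.eye(4);T[:3,:3]=R.from_quat(q).as_matrix();T[:3,3]=p
        W=T@np.array(im["mount"])
    else: W=np.linalg.inv(np.array(im["camera_from_world"]))
    d=im["depth"];v,u=np.mgrid[:d.shape[0],:d.shape[1]]
    c=np.stack([(u-im["cx"])/im["fx"]*d,(v-im["cy"])/im["fy"]*d,d],-1)
    P=c@W[:3,:3].T+W[:3,3]; P[d==0]=np.nan
    return im["pixels"],P,im,W
def save(n,px): cv2.imwrite(f"pics/{n}.png",cv2.cvtColor(np.ascontiguousarray(px),cv2.COLOR_RGB2BGR))
E
python3 - <<'E'
from h import *
for n in("top","side"):
    px,P,im,W=grab(n); save(n,px); np.savez(f"{n}.npz",px=px,P=P)
print(r.finger_overhang,r.current_t(),r.current_ee_rot(),r.current_contact_force())
E
```

```text
0.022 0.1 [ 9.79885142e-01  1.99561634e-01 -7.69126945e-05 -5.07845866e-04] [-0.13594092 -1.67687559 -0.21910188]
```

View pics/top.png

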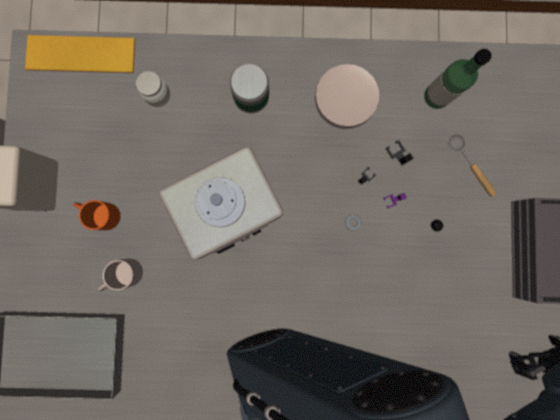

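View pics/side.png

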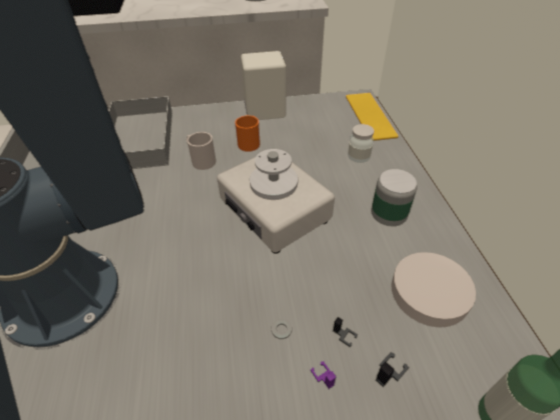

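Clip look-alikes in the top view are the purple one at (395,200), which I leave, a larger black one at (400,153), and a smaller black one at (367,176). The smaller non-purple one at (367,176) fits. The white mug is at (118,275) and the orange one at (95,215). The cutter's shaft is at about (217,200). I'll confirm the clip with the wrist camera.

```bash
python3 - <<'E'
from h import *
D=np.load("top.npz");P=D["P"]
for n,(u,v) in dict(clip=(367,176),big=(400,153),pur=(395,200),shaft=(217,200),hub=(205,205),mug=(118,275),bottle=(440,95),plate=(347,95),box=(265,215)).items(): print(n,P[v,u].round(3))
# hub/shaft
m=(P[...,2]>0.13)&(P[...,2]<.25)&(np.hypot(P[...,0]-P[200,217,0],P[...,1]-P[200,217,1])<.08)
Q=P[m]; print(len(Q),np.histogram(Q[:,2],bins=20))
print(Q.min(0),Q.max(0))
c=P[176,367].copy()
r.move_to([c[0]-.0,c[1],0.24],[1,0,0,0])
px,P,im,W=grab("wrist"); save("w1",px); np.savez("w1.npz",px=px,P=P,W=W)
print(r.current_t(),r.current_tool_pos(),np.array(im["mount"]).round(3),im["fx"],r.current_contact_force())
E
```

```text
clip [ 0.608 -0.204  0.006]
big [ 0.674 -0.293  0.009]
pur [ 0.544 -0.281  0.005]
shaft [0.516 0.18  0.195]
hub [0.505 0.209 0.178]
mug [0.323 0.463 0.002]
bottle [ 0.812 -0.373  0.091]
plate [ 0.821 -0.14   0.045]
box [0.489 0.071 0.102]
1161 (array([  3,  16,  55, 148, 292, 271, 175,  71,  11,   0,   3,   2,   0,
         3,   4,  20,  26,  30,  26,   5]), array([0.17093356, 0.17232875, 0.17372394, 0.17511913, 0.17651432,
       0.17790951, 0.1793047 , 0.18069989, 0.18209507, 0.18349026,
       0.18488545, 0.18628064, 0.18767583, 0.18907102, 0.19046621,
       0.19186139, 0.19325658, 0.19465177, 0.19604696, 0.19744215,
       0.19883734]))
[0.4753494  0.13970096 0.17093356] [0.56257996 0.2270712  0.19883734]
1.95 [ 0.60761592 -0.20472468  0.24006069] [[-0.    -0.949 -0.317  0.082]
 [ 1.    -0.001  0.001  0.   ]
 [-0.001 -0.317  0.949 -0.12 ]
 [ 0.     0.     0.     1.   ]] 344.38681874831195 [ 0.1060667   0.31479599 -0.44767647]
```

View pics/w1.png

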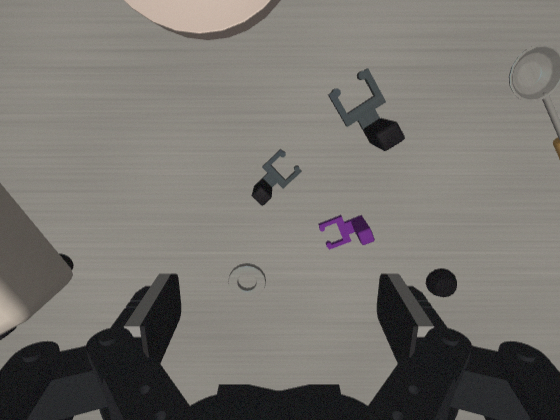

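In w1 the small black clip is at (275,175) with its tab at (262,190). The larger black one is at (365,105) and the purple one at (348,230). I'll take a confirming crop and the numeric pose.

```bash
python3 - <<'E'
from h import *
D=np.load("w1.npz");px,P,W=D["px"],D["P"],D["W"]
save("c1",cv2.resize(px[50:260,230:420],None,fx=2.8,fy=2.8,interpolation=cv2.INTER_CUBIC))
dark=(px.astype(int).sum(2)<330)
def comp(u0,v0,u1,v1):
    m=np.zeros(dark.shape,bool);m[v0:v1,u0:u1]=True;m&=dark
    Q=P[m];Q=Q[np.isfinite(Q[:,2])]
    top=Q[(Q[:,2]>.035)];fork=Q[(Q[:,2]<.015)]
    print(len(Q),"ztop",np.percentile(Q[:,2],[5,50,90,98]).round(4))
    t=np.median(top,0) if len(top) else None;f=fork.mean(0);print(top.mean(0) if len(top) else None,len(top),f)
    bt=(Q[:,2]>.02)
    print("dims mid", np.ptp(fork,axis=0))
comp(243,143,308,212);comp(322,62,410,156)
d=dark[143:212,243:308]
print("\n".join("".join("#" if x else "." for x in row) for row in d[::2]))
E
```

```text
992 ztop [0.0007 0.0064 0.0418 0.0427]
[ 0.59616788 -0.18860397  0.04123366] 248 [ 0.61023551 -0.20386101  0.0054554 ]
dims mid [0.06269733 0.05396488 0.01637994]
2258 ztop [0.0023 0.0087 0.057  0.0579]
[ 0.65488182 -0.30023917  0.05378396] 717 [ 0.67863674 -0.28630781  0.00733287]
dims mid [0.07963244 0.08077186 0.01665544]
.................................................................
.................................................................
.................................................................
....................................###..........................
..................................########.......................
................................###########......................
..............................#############......................
............................########.............................
..........................########...............................
........................########.................................
......................########...................................
....................#########..................
[... 836 characters left out ...]
####....................................
.........####################....................................
........#####################....................................
..........###################....................................
............###############......................................
..............###########........................................
................#######..........................................
..................##.............................................
.................................................................
.................................................................
.................................................................
```

View pics/c1.png

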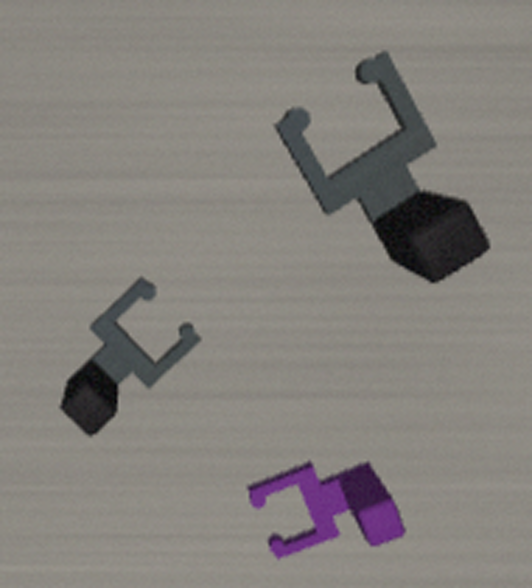

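The crop confirms it: the smaller black clip (bottom left, tab top measured 42 mm) is meant. The larger has its tab top at 57 mm, and the purple one stays. Next I measure the shaft from two opposite wrist views.

```bash
cat >> h.py <<'E'
def down(yaw):  # tool x axis points along world yaw, pointing down
    return (R.from_euler("z",yaw)*R.from_quat([1,0,0,0])).as_quat()
E
python3 - <<'E'
from h import *
D=np.load("w1.npz");px,P=D["px"],D["P"]
Q=P[143:212,243:308].reshape(-1,3)
t=Q[Q[:,2]>.0395]; f=Q[(Q[:,2]>.0035)&(Q[:,2]<.009)]
print("tab",cv2.minAreaRect((t[:,:2]*1000).astype(np.float32)),t[:,2].mean())
print("fork",cv2.minAreaRect((f[:,:2]*1000).astype(np.float32)))
np.savez("fork",t=t,f=f)
r.set_gripper(0.0)
for k,yaw in enumerate((-1.2,-1.2+np.pi)):
    q=r.inverse_kinematics([.518,.183,.30],down(yaw)); print(q)
    if q is None: continue
    r.move_to([.518,.183,.30],down(yaw)); r.sleep(.2)
    px,P,im,W=grab("wrist"); save(f"s{k}",px); np.savez(f"s{k}.npz",px=px,P=P)
    z=P[...,2]; near=np.hypot(P[...,0]-.518,P[...,1]-.183)<.06
    for lo,hi in((.188,.203),(.172,.184)):
        A=P[near&(z>lo)&(z<hi)]
        if len(A): print(yaw,lo,len(A),np.median(A[:,2]),cv2.minEnclosingCircle((A[:,:2]*1000).astype(np.float32)),cv2.minAreaRect((A[:,:2]*1000).astype(np.float32)),A.mean(0))
print(r.current_t(),r.current_contact_force())
E
```

```text
tab ((595.3176879882812, -188.34933471679688), (16.065231323242188, 13.794063568115234), 42.7086067199707) 0.04164028456571804
fork ((609.5267944335938, -203.5201416015625), (32.31047058105469, 42.48340606689453), 43.428104400634766)
None
[ 2.54852507e-01  3.05357769e-01  1.59590564e+00 -4.44089210e-16
  1.24032924e+00 -1.15943820e-01]
1.9415926535897932 0.188 1225 0.1947301220775134 ((518.8148193359375, 182.82611083984375), 14.220759391784668) ((518.6016235351562, 183.27597045898438), (27.293798446655273, 27.164073944091797), 88.74411010742188) [0.51829379 0.1839365  0.19451155]
1.9415926535897932 0.172 9548 0.17796586586832186 ((518.6986694335938, 182.9749298095703), 44.97917938232422) ((518.3643188476562, 183.8036346435547), (89.12586975097656, 88.16532135009766), 21.31841278076172) [0.51744037 0.18604586 0.17795121]
4.4583 [-0.21698022  0.29155591  0.67123723]
```

```bash
python3 - <<'E'
from h import *
m=[];ys=[1.9415926,-0.85]
for k,yaw in enumerate(ys):
    if k==1:
        r.move_to([.518,.183,.30],down(yaw)); r.sleep(.2)
        px,P,im,W=grab("wrist"); save("s2",px); np.savez("s2.npz",px=px,P=P)
    else: P=np.load("s1.npz")["P"]
    z=P[...,2]; near=np.hypot(P[...,0]-.518,P[...,1]-.183)<.06
    c=[]
    for lo,hi in((.190,.203),(.172,.184)):
        A=(P[near&(z>lo)&(z<hi)][:,:2]*1000).astype(np.float32)
        h=cv2.convexHull(A)
        c.append(cv2.fitEllipse(h)[0]); print(k,c[-1],cv2.fitEllipse(h)[1],cv2.minEnclosingCircle(A)[0],np.median(P[near&(z>lo)&(z<hi)][:,2]))
    m.append(np.mean(c,0))
rot=lambda a:np.array([[np.cos(a),-np.sin(a)],[np.sin(a),np.cos(a)]])
A=np.block([[np.eye(2),rot(y)] for y in ys]); print(np.linalg.solve(A,np.concatenate(m)),r.current_t())
E
```

```text
0 (518.6091918945312, 182.9921417236328) (27.338441848754883, 27.627771377563477) (518.9503784179688, 183.02755737304688) 0.19475406852656849
0 (518.6918334960938, 182.89913940429688) (89.25116729736328, 89.52655029296875) (518.6986694335938, 182.9749298095703) 0.17796586586832186
1 (519.2031860351562, 182.43060302734375) (27.275470733642578, 27.607860565185547) (519.0426635742188, 182.5775146484375) 0.19463123807568738
1 (519.0810546875, 182.3192596435547) (89.18768310546875, 89.58753204345703) (518.8199462890625, 182.23968505859375) 0.1778325349446407
[5.18845863e+02 1.82616826e+02 3.77255126e-01 6.29258673e-02] 7.0833
```

View pics/s1.png

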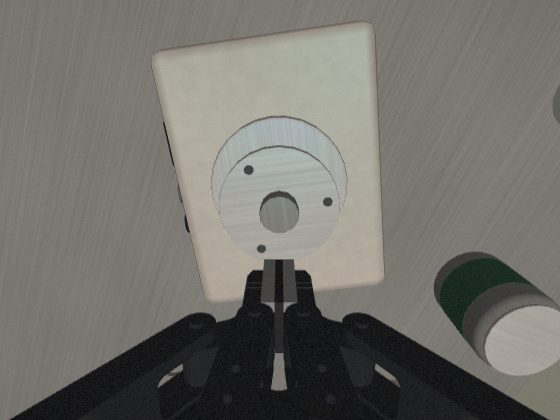

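s1 shows the hub disc around the shaft at (279,211), its flat top marked by three small dark dots. Shaft axis is at (0.5188, 0.1826), hub top at 0.178, shaft top at 0.1947, so the groove's lower edge is expected near 0.170. Next is pressing, guarded by force.

```bash
python3 - <<'E'
from h import *
C=np.array([.51885,.18262]);yaw=-.85
p=np.r_[C+.030*np.array([np.cos(yaw),np.sin(yaw)]),.212]
r.move_to(p,down(yaw)); r.sleep(.2)
f0=np.array(r.current_contact_force());print(r.current_t(),f0)
z=p[2];log=[]
while z>.180:
    z-=.0004 if z<.195 else .0008
    r.move_linear([p[0],p[1],z],vel=.03)
    f=np.array(r.current_contact_force())-f0
    log.append((round(z,4),round(r.current_tool_pos()[2],4),*f.round(1)))
    if f[2]>11: break
r.sleep(.25); print((np.array(r.current_contact_force())-f0).round(1),r.current_tool_pos())
for l in log[::2]+log[-6:]: print(*l)
print(r.current_t())
E
```

```text
7.7417 [-0.63707629 -0.34616121  0.33151895]
[-3.2 -0.8 14.2] [0.53883149 0.16011426 0.19184326]
0.2112 0.2117 0.6 0.2 -0.0
0.2096 0.2095 0.5 -0.0 -0.8
0.208 0.2079 0.1 0.3 -0.7
0.2064 0.2063 -0.3 0.1 0.2
0.2048 0.2047 0.7 1.5 -0.1
0.2032 0.2031 0.9 0.5 -0.2
0.2016 0.2015 0.3 0.6 -0.1
0.2 0.2001 0.7 0.6 0.2
0.1984 0.1986 0.5 -0.8 4.4
0.1968 0.1969 -0.2 0.7 4.3
0.1952 0.1953 1.0 -0.7 4.0
0.194 0.1941 0.1 -0.7 5.0
0.1932 0.1933 -0.5 -0.1 3.9
0.1924 0.1925 0.5 0.9 4.8
0.1916 0.1919 0.1 0.4 7.4
0.1908 0.1918 -3.7 -0.9 13.4
0.1928 0.1929 0.9 1.2 4.8
0.1924 0.1925 0.5 0.9 4.8
0.192 0.1921 1.7 0.4 4.8
0.1916 0.1919 0.1 0.4 7.4
0.1912 0.1919 -1.1 -0.3 10.5
0.1908 0.1918 -3.7 -0.9 13.4
15.7417
```

The hub is home: contact came at TCP z = 0.1995 and the stop at 0.192, so the groove's lower edge is at about 0.170. Now I grasp the clip.

```bash
python3 - <<'E'
from h import *
p=np.array(r.current_tool_pos()); r.move_linear([p[0],p[1],.24],vel=.15)
a=np.deg2rad(-46.6)
t=np.array([.5953,-.1883])
r.move_to([*t,.12],down(a+np.pi)); r.set_gripper(.6,80)
r.move_linear([*t,.033],vel=.1); r.sleep(.1)
f=np.array(r.current_contact_force())
r.set_gripper(0.0,80); r.sleep(.1)
print(r.current_opening(),r.current_finger_force(),r.current_tool_pos(),f.round(1),np.array(r.current_contact_force()).round(1),r.current_t())
r.move_linear([*t,.12],vel=.1); r.sleep(.15)
px,P,im,W=grab("wrist"); save("g1",px)
print(r.current_opening(),r.current_tool_pos(),r.current_t(),r.current_q())
E
```

```text
0.17545003476281026 78.21420907974243 [ 0.59554108 -0.18837243  0.03344679] [ 1.1 -0.5 -0.8] [-0.9  1.3  5.7] 21.5417
0.16930122688200452 [ 0.59506611 -0.18822235  0.11939327] 22.7583 [-3.80924284e-01  6.38050475e-01  1.55374627e+00  1.03279433e-05
  9.50788918e-01 -1.13835940e+00]
```

View pics/g1.png

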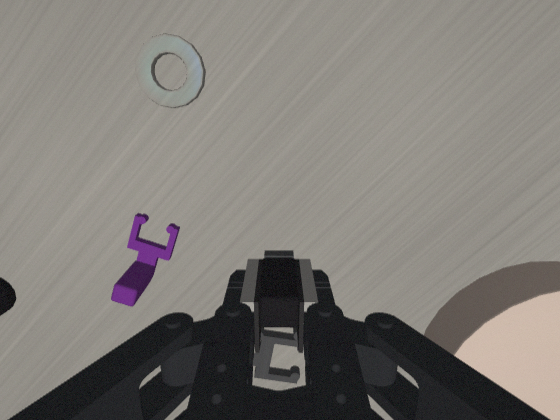

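The clip hangs in the fingers: tab at (280,300), fork showing at (278,360). I'll check its tilt and offset in the hand from the depth image before moving.

```bash
python3 - <<'E'
from h import *
px,P,im,W=grab("wrist")
p=np.array(r.current_tool_pos());Rm=R.from_quat(r.current_ee_rot()).as_matrix()
T=(P-p)@Rm*1000
T[...,0]*=-1; T[...,1]*=-1   # now x=clip x, y=clip y, z down from TCP
A=T[245:400,235:325]; 
g=cv2.resize(px[240:400,220:340],None,fx=4.5,fy=3.6,interpolation=cv2.INTER_CUBIC);save("g2",np.clip(g.astype(int)*2,0,255).astype(np.uint8))
f=T[328:390,245:310].reshape(-1,3);f=f[(f[:,2]>15)&(f[:,2]<45)]
print(len(f),np.percentile(f,[1,10,50,90,99],axis=0).round(1))
c,*_=np.linalg.lstsq(np.c_[f[:,:2],np.ones(len(f))],f[:,2],rcond=None);res=np.c_[f[:,:2],np.ones(len(f))]@c-f[:,2];k=abs(res)<2
c,*_=np.linalg.lstsq(np.c_[f[k][:,:2],np.ones(k.sum())],f[k][:,2],rcond=None);print("plane",c,k.sum())
fi=(f[k][:,:2]*1).astype(np.float32); print(cv2.minAreaRect(fi))
t=T[245:330,255:305].reshape(-1,3); t=t[(t[:,2]>-16)&(t[:,2]<-2)&(abs(t[:,1])<8)];print("tabtop",len(t),np.percentile(t,[2,50,98],axis=0).round(1))
E
```

```text
79 [[35.7 -9.7 26.8]
 [36.1 -9.1 27.2]
 [37.6 -7.7 27.9]
 [40.   9.  30.8]
 [40.9  9.5 32.4]]
plane [-4.03774400e-01 -4.01175091e-04  4.36986365e+01] 71
((38.103240966796875, -0.20438861846923828), (5.560805320739746, 19.224817276000977), 2.545175790786743)
tabtop 1700 [[-10.4  -7.8 -15.3]
 [ -3.5   0.   -8.1]
 [  5.3   7.8  -2.7]]
```

View pics/g2.png

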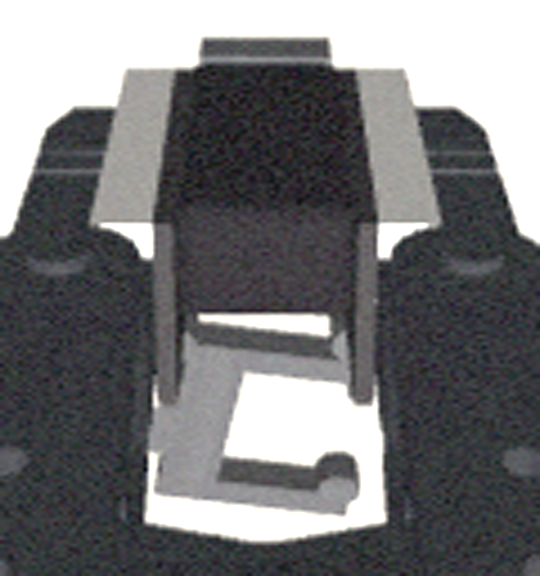

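```bash
python3 - <<'E'
from h import *
px,P,im,W=grab("wrist")
p=np.array(r.current_tool_pos());Rm=R.from_quat(r.current_ee_rot()).as_matrix()
T=(P-p)@Rm*1000; T[...,:2]*=-1
for v in range(248,384,6): print(v,[tuple(T[v,u].round().astype(int)) if np.isfinite(T[v,u,2]) else None for u in (262,272,280,288,298)])
t=T[302:325,264:297].reshape(-1,3);t=t[np.isfinite(t[:,2])&(t[:,2]<0)]
c,*_=np.linalg.lstsq(np.c_[t[:,:2],np.ones(len(t))],t[:,2],rcond=None);print("top plane",c,cv2.minAreaRect(t[:,:2].astype(np.float32)))
b=T[262:296,266:294].reshape(-1,3);b=b[np.isfinite(b[:,2])]
c,*_=np.linalg.lstsq(np.c_[b[:,1:],np.ones(len(b))],b[:,0],rcond=None);print("back plane x=",c)
E
```

```text
248 [(np.int64(32), np.int64(13), np.int64(120)), (np.int64(32), np.int64(5), np.int64(120)), (np.int64(32), np.int64(-1), np.int64(120)), (np.int64(32), np.int64(-7), np.int64(121)), (np.int64(32), np.int64(-15), np.int64(119))]
254 [(np.int64(38), np.int64(13), np.int64(121)), (np.int64(-7), np.int64(3), np.int64(29)), (np.int64(-8), np.int64(-1), np.int64(28)), (np.int64(-7), np.int64(-5), np.int64(29)), (np.int64(37), np.int64(-15), np.int64(120))]
260 [(np.int64(-10), np.int64(7), np.int64(18)), (np.int64(-7), np.int64(3), np.int64(23)), (np.int64(-7), np.int64(-1), np.int64(23)), (np.int64(-7), np.int64(-5), np.int64(23)), (np.int64(-10), np.int64(-9), np.int64(17))]
266 [(np.int64(-8), np.int64(7), np.int64(16)), (np.int64(-8), np.int64(3), np.int64(16)), (np.int64(-7), np.int64(-1), np.int64(18)), (np.int64(-7), np.int64(-4), np.int64(17)), (np.int64(-10), np.int64(-8), np.int64(11))]
272 [(np.int64(-7), np.int64(7), np.int64(11)), (np.int64(-8), np.int64(3), np.int64(11)), (np.int64(-7), np.int64(-1), np.int64(12)), (np.int64(-7), np.int64(-4), np.int64(12)), (np.int64(-10),
[... 3569 characters left out ...]
]
374 [(np.int64(145), np.int64(14), np.int64(111)), (np.int64(145), np.int64(6), np.int64(111)), (np.int64(146), np.int64(-1), np.int64(113)), (np.int64(147), np.int64(-8), np.int64(113)), (np.int64(145), np.int64(-16), np.int64(112))]
380 [(np.int64(159), np.int64(15), np.int64(119)), (np.int64(160), np.int64(6), np.int64(120)), (np.int64(151), np.int64(-1), np.int64(111)), (np.int64(151), np.int64(-8), np.int64(111)), (np.int64(159), np.int64(-17), np.int64(119))]
top plane [ 2.60741550e-02 -7.72706523e-04 -8.29952447e+00] ((-0.945274829864502, -0.7935271263122559), (11.443879127502441, 12.42963695526123), 0.3721291720867157)
back plane x= [-3.28454624e-03  3.86147103e-03 -7.36234700e+00]
```

The clip sits square in the hand: its tab centre is 0.4 mm behind the TCP and its underside 33.5 mm below it. The fork in the background is the larger clip on the table. Next I carry the clip over and push it on under force guard.

```bash
python3 - <<'E'
from h import *
C=np.array([.51885,.18262]);ph=-.17;d=np.array([np.cos(ph),np.sin(ph)]);n=np.array([-d[1],d[0]])
Z=.2048;L=.0316
pose=lambda s,y=0,z=Z:np.r_[C+d*(s-L)+n*y,z]
p=np.array(r.current_tool_pos());r.move_linear([p[0],p[1],.27],vel=.25)
r.move_to(pose(-.045,z=.26),down(ph+np.pi))
r.move_linear(pose(-.045),vel=.1); r.move_linear(pose(-.018),vel=.06); r.sleep(.3)
f0=np.array(r.current_contact_force())
q=np.array(r.current_tool_pos());e=q-pose(-.018);print("err",e,r.current_t(),r.current_opening(),f0.round(1))
y=-e[:2]@n; z=Z-e[2]; s=-.018; ok=False
while s<.003:
    s+=.0006; r.move_linear(pose(s,y,z),vel=.03)
    f=np.array(r.current_contact_force())-f0; q=np.array(r.current_tool_pos())
    fd,fn,fz=-f[:2]@d,f[:2]@n,f[2]
    print(f"{s*1e3:.1f} act {((q[:2]-C)@d+L)*1e3:.2f} y {((q[:2]-C)@n)*1e3:.2f} z {q[2]:.4f} push {fd:.1f} lat {fn:.1f} fz {fz:.1f}")
    if abs(fn)>1.5: y+=.00005*fn
    if abs(fz)>2: z+=.00005*fz
    if fd>(18 if s<-.0035 else 13) or np.linalg.norm(f)>22: break
print(r.current_t(),r.current_opening())
E
```

```text
err [-1.12794377e-04  7.05402751e-05  7.37207371e-05] 26.7333 0.17251217954570391 [-0.8  0.6 -1.1]
-17.4 act -17.41 y -0.03 z 0.2047 push -1.1 lat 0.0 fz 0.7
-16.8 act -16.77 y -0.08 z 0.2047 push -1.2 lat 0.3 fz -0.2
-16.2 act -16.16 y -0.06 z 0.2047 push -1.3 lat -0.8 fz 0.9
-15.6 act -15.58 y -0.04 z 0.2047 push -1.4 lat -0.3 fz 1.1
-15.0 act -15.01 y -0.04 z 0.2047 push -0.1 lat -0.8 fz -0.0
-14.4 act -14.45 y -0.00 z 0.2047 push -0.0 lat 0.1 fz 0.1
-13.8 act -13.88 y 0.03 z 0.2047 push 0.5 lat 1.7 fz -0.3
-13.2 act -13.28 y 0.09 z 0.2047 push 0.8 lat 1.6 fz 0.5
-12.6 act -12.79 y 0.10 z 0.2046 push 2.5 lat 2.7 fz -1.2
-12.0 act -12.30 y 0.19 z 0.2045 push 2.8 lat 1.5 fz -1.1
-11.4 act -11.67 y 0.21 z 0.2044 push 2.3 lat 1.6 fz -3.0
-10.8 act -11.34 y 0.22 z 0.2042 push 5.1 lat 0.9 fz -2.2
-10.2 act -10.67 y 0.23 z 0.2041 push 4.3 lat 2.9 fz -3.4
-9.6 act -9.99 y 0.42 z 0.2045 push 7.1 lat 0.8 fz 5.7
-9.0 act -8.75 y 0.41 z 0.2044 push -0.8 lat 0.5 fz -5.4
-8.4 act -8.45 y 0.44 z 0.2043 push 3.3 lat 0.1 fz -1.6
-7.8 act -8.30 y 0.44 z 0.2042 push 5.6 lat 0.2 fz -0.3
-7.2 act -6.8
[... 381 characters left out ...]
fz -0.4
-3.0 act -3.01 y 0.47 z 0.2035 push -5.8 lat -0.5 fz -2.1
-2.4 act -2.35 y 0.49 z 0.2034 push -3.8 lat -0.5 fz 0.6
-1.8 act -1.76 y 0.47 z 0.2035 push -3.4 lat -0.7 fz 1.0
-1.2 act -1.27 y 0.45 z 0.2034 push -2.2 lat -0.3 fz 1.1
-0.6 act -0.64 y 0.45 z 0.2034 push -2.1 lat 0.5 fz 2.0
-0.0 act -0.07 y 0.42 z 0.2034 push -0.6 lat 0.2 fz -0.3
0.6 act 0.15 y 0.40 z 0.2034 push 4.3 lat -0.3 fz 4.1
1.2 act 0.33 y 0.41 z 0.2035 push 5.7 lat 0.7 fz 4.6
1.8 act 0.46 y 0.39 z 0.2035 push 7.9 lat -0.1 fz 3.8
2.4 act 0.59 y 0.38 z 0.2036 push 12.6 lat 0.5 fz 4.2
3.0 act 0.68 y 0.36 z 0.2036 push 12.7 lat 0.9 fz 5.4
3.6 act 0.82 y 0.35 z 0.2037 push 15.8 lat 1.4 fz 4.8
35.7333 0.17495061534669268
```

It snapped past the middle and the push rose steeply at s≈0, so the clip is home. I'll relax, release, retreat and look.

```bash
python3 - <<'E'
from h import *
C=np.array([.51885,.18262]);ph=-.17;d=np.array([np.cos(ph),np.sin(ph)])
q=np.array(r.current_tool_pos())
r.move_linear([*(q[:2]-d*.0004),q[2]],vel=.03); r.sleep(.2)
r.set_gripper(.55,20); r.sleep(.1); print(np.array(r.current_contact_force()).round(1),r.current_opening())
q=np.array(r.current_tool_pos())
r.move_linear([q[0],q[1],.31],vel=.1)
r.move_linear([*(C-d*.05),.31],vel=.15); r.sleep(.2)
px,P,im,W=grab("wrist"); save("f1",px)
z=P[...,2];U=(P[...,:2]-C)@np.c_[d,[-d[1],d[0]]]*1000
near=np.hypot(U[...,0],U[...,1])<50
t=U[near&(z>.205)]; print("tab",len(t),np.percentile(t,[2,50,98],axis=0).round(1),np.median(z[near&(z>.205)]))
f=near&(z>.1735)&(z<.182);print("fork z",np.median(z[f]),cv2.minAreaRect(U[f].astype(np.float32)))
print("hub z",np.median(z[near&(z<.1735)&(z>.16)]),r.current_t())
E
```

```text
[-1.   1.1  0.4] 0.5478670549935104
tab 1018 [[-43.8 -24.5]
 [-38.9   0.5]
 [-26.5  23.9]] 0.294133369195541
fork z 0.17574837222607798 ((-15.598674774169922, -0.1716289520263672), (31.492111206054688, 47.69736862182617), 89.99369812011719)
hub z 0.1696658313606102 38.4417
```

View pics/f1.png

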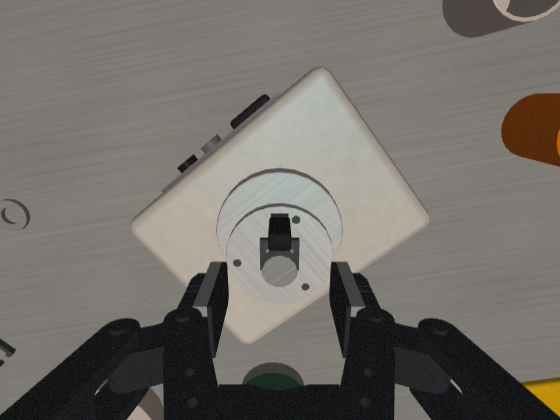

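f1 shows the clip seated at (280,250) under the shaft end at (280,270), tab at (280,230), with nothing touched. By depth, the clip's back end is 39.4 mm from the shaft axis (39 mm is ideal), it is 0.2 mm off laterally, and it lies on the hub face. Handing in.

```bash
python3 -c "
from h import *
print(r.hand_in(), r.current_t())"
```

```text
the job is handed in; nothing more can be done
the job is handed in; nothing more can be done
```

The job is handed in with no verdict shown: I pressed the hub home and snapped the small black clip into the groove (within about 0.5 mm of the axis by the camera), then released it, with peak press and push forces of about 16 N and the mug untouched.

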